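Index the rotary specimen table and lock it

ROBOT

A 6-joint arm with a two-finger parallel gripper is mounted at the origin on the work surface. World frame = base frame: x ahead of the robot, y to its left, z up, the work surface at z = 0. Lengths are in m, angles in rad, forces in N, time in s.
With the tool pointing down it reaches from about 0.25 to 0.725 m from the base axis. Payload 4 kg.
Tool frame: the origin (TCP) lies at the very end of the fingers, on their centre line; the grasp point (between the pads) lies 19 mm behind it; z points along the fingers, y is the line along which they close (so a half turn about z gives the same grasp; the last joint's range is limited). The gripper opens to 85 mm and grips with 20 to 120 N. Pads are 22 mm wide; open, the fingers measure 114 mm over their backs; the gripper's body (76 mm by 85 mm) begins 54 mm behind the grasp point. The pads swing forward as they close: fully open they stand 13 mm farther back than shut.
Start: joints at [-1.318, 0.241, 0.005, 1.335, 0, 1.571], TCP at [0.125, -0.484, 0.195] pointing down, gripper open.
Joint ranges: [-2.72, 2.72], [-1.05, 1.87], [-1.09, 1.28], [-1.99, 2.15], [-1.42, 1.44], [-3.14, 3.14]. Speed limits (rad/s): [2.79, 2.79, 3.14, 3.14, 3.14, 3.14].

INTERFACE

Orientations are given as a unit quaternion [x, y, z, w].
In Python, from workcell import telemetry, vision, workorder gives the robot as it stands.
- The arm moves only by the shell command python3 -m inch 'ROWS'. ROWS is JSON, a list of rows, each a list of 3 entries, a list of its own where there are three numbers: the turn, a rotation vector about the tool's x, y, z scaled (see below), then the shift along the tool's x, y, z scaled (see below), then the closure, from -1 (fully open) to 1 (shut). A call has 1 to 10 rows; each row shifts and turns the commanded pose from where the row before left it, along the tool's axes as they then stand; what a row does not reach is not made up. The controller multiplies each number of a shift by 0.3 m and each number of a turn by 360 degrees. A row lasts 1/12 s, in which the tool goes at most 41.7 mm and 7.16 degrees, less where a joint would pass 70% of its speed; a pose out of reach is approached as far as the arm can. A call with a number of a shift or a turn outside -1 to 1 is refused whole. A call with a gripper value outside its range is refused whole. The fingers move at their own pace and stop on an object; the grip force is fixed at half the most. Time passes only in rows, so rows that do not move let the fingers close. It gives the time, the measured TCP pose, the force, the opening and the grip force at its end, in the units of the state.
- telemetry.get_obs(): the state, without advancing time (a new reading comes with each control period).
- vision.camera(name): name is "scene" or "top"; returns a dict with "img" (420x560x3 uint8, red, green, blue), "fov_y" (degrees; the focal length in pixels is half the picture's height over the tangent of half this angle, whatever the lens; pixels are square), "cx", "cy" (the principal point, pixels), "D" ([k1, k2, p1, p2, k3] as OpenCV has them; the pictures are not rectified), "pose" (4x4, takes a point from camera to world coordinates). Camera axes: x right, y up, looking along -z (the intrinsics and any distortion apply to the point x, -y, -z); pixel columns grow to the right and rows downward; lengths in m; the calibration is good to about 2 mm. A picture is of the moment at which its call begins. There is no depth.
- workorder.job_done(): hands the job in; it is judged then, once.
The state is a dict: "clock": time; "joint_pos": joint angles; "joint_vel": joint speeds; "tau": joint torques, N m; "eef_pos": TCP position; "tool_rot": TCP orientation; "ft_force": force on the tool from outside, world axes, zero at the start; "ft_torque": the same for the moment, N m; "grip_width": finger opening in m; "grasp_force": force on a finger pad.
Only numpy, scipy, OpenCV 4.12 (cv2) and the standard library are available. Lean on these libraries where they do the work, as an engineer would, in place of code of your own. Each camera call takes 0.05 s, during which the arm holds its last target. There are 200 camera calls.

TASK

Get the rotary specimen table ready for the next measurement: turn it clockwise (seen from above) by its centre knob until you feel it drop into its index notch, which is hidden underneath, then push the mushroom-headed lock pin on the plate fully home and take your hand away. Never force the pin - off the notch it stops early - and leave the other things on the bench where they are.

Things in the scene. Friction and masses are not known exactly. Their poses are not given: they have to be found in the camera images.
- indexer: rotary specimen table's grey cast base, fixed to the bench: foot plate 200 (x) by 290 mm (y), 12 mm thick, round housing 192 mm diameter up to 50 mm. Origin on the bench under the spindle axis, z up. Inside, a sprung ball under the plate drops into the hidden notch: from 0.06 rad either side it pulls a released plate to the notch's centre and holds it; turned on hard it climbs out after 0.1 rad.
- knob_grip (a point): point on the vertical spindle axis at the height to grip the knob, 86 mm above the bench. Black fluted upright knob, 38 mm over the flutes (36 mm core), from 69 to 103 mm above the bench, fixed on the round aluminium plate (168 mm diameter, top at 58.5 mm, five film-disc seats 2.6 mm high). Knob, plate and lock pin turn together.
- turntable (a joint): angle of knob and plate (rad), growing clockwise seen from above, no end stops; 0 is no special place. The one notch lies 0.4 to 2.4 rad clockwise of the start, unmarked, different each time. Turning takes about 0.1 N m; over the last 0.1 rad before the notch this dips and the plate pulls forward (clockwise) with up to 0.4 N m, just past it it resists with up to 0.5 N m.
- lock_pin (a joint): travel of the lock pin (m): 0 out, as it stands at the start, 0.010 fully home against its stop. It is pushed straight down into the plate, slides against a steady 3 N friction and stays where it is left. Only within about 0.03 rad of the notch does it go home; elsewhere it stops hard after 2 to 4 mm.
- pin_top (a point): centre of the top face of the lock pin's black mushroom head (19 mm diameter, 9 mm thick), 62 mm from the spindle axis, on the plate and turning with it; 92.5 mm above the bench when out, 82.5 mm when home.
- setting_ring: bystander: steel setting ring, 40 mm outside diameter, 14 mm high, lying on one end of the foot plate; origin centre of underside.
- gauge_block: bystander: steel gauge block 30 x 18 x 12 mm on the other end of the foot plate; origin centre of underside.
- dish: bystander: glass dish 80 mm diameter, 15 mm high; origin centre of underside.
- cleaner: bystander: white bottle 48 mm diameter, 115 mm high; origin centre of underside.
- tweezers: bystander: steel tweezers 130 mm long, lying flat, 6 mm high; origin at mid length.
- driver: bystander: screwdriver 150 mm long, lying flat; origin at mid length.
- film_box: bystander: closed grey box 70 x 50 x 26 mm; origin centre of underside.

How it is judged:
By the outcome, as a careful person would: the job done as asked, in the order asked, and still so for the second after the job is handed in, with the robot touching nothing.
It also fails if it takes over 72 s, if anything falls off the work surface, if the arm or the gripper's body presses on something with over 40 N, if the wrist force passes 120 N, or if a joint passes its speed limit or range.

## Working session

There is one attempt and no reset: what is moved stays moved. The work goes in short steps, Python scripts to look and compute and a shell command to move; the robot and the scene stay as the last step left them, time stands still between calls to the robot, and variables do not carry over. Pictures are saved under pics/ and viewed, at most 10 in all, crops included, and the job is handed in when it is done.

```bash
ls; mkdir -p pics
cat > h.py <<'E'
import numpy as np, cv2
from workcell import telemetry, vision, workorder
def cam(n):
    c=vision.camera(n); f=c["img"].shape[0]/2/np.tan(np.radians(c["fov_y"])/2)
    c["K"]=np.array([[f,0,c["cx"]],[0,f,c["cy"]],[0,0,1.]]); c["D"]=np.array(c["D"],float); c["pose"]=np.array(c["pose"]); return c
def ray(c,uv):
    p=cv2.undistortPoints(np.array([[uv]],float),c["K"],c["D"])[0,0]
    d=c["pose"][:3,:3]@np.array([p[0],-p[1],-1.]); return c["pose"][:3,3],d/np.linalg.norm(d)
def onz(c,uv,z):
    o,d=ray(c,uv); return o+d*(z-o[2])/d[2]
def proj(c,P):
    q=c["pose"][:3,:3].T@(np.atleast_2d(P)-c["pose"][:3,3]).T
    q=q*np.array([[1],[-1],[-1]]); return cv2.projectPoints(q.T.copy(),np.zeros(3),np.zeros(3),c["K"],c["D"])[0][:,0]
def tri(c1,u1,c2,u2):
    o1,d1=ray(c1,u1);o2,d2=ray(c2,u2)
    s=np.linalg.lstsq(np.c_[d1,-d2],o2-o1,rcond=None)[0]
    a,b=o1+s[0]*d1,o2+s[1]*d2; return (a+b)/2,np.linalg.norm(a-b)
def save(c,n): cv2.imwrite(f"pics/{n}.png",c["img"][:,:,::-1])
E
python3 - <<'E'
from h import *
for n in("scene","top"):
    c=cam(n); save(c,n+"0"); print(n,c["fov_y"],c["cx"],c["cy"],c["D"],c["pose"].round(3).tolist())
print(telemetry.get_obs())
E
```

```text
pics
scene 42.59170290749 267.1459689529553 214.31509086768105 [-0.20580078  0.          0.          0.          0.        ] [[0.883, -0.316, 0.347, 1.01], [0.469, 0.605, -0.643, -0.714], [-0.007, 0.731, 0.683, 0.863], [0.0, 0.0, 0.0, 1.0]]
top 46.66323593618347 277.5756243409598 209.67531486869484 [-0.14361939  0.          0.          0.          0.        ] [[0.012, 0.984, -0.177, 0.449], [-1.0, 0.014, 0.01, 0.043], [0.012, 0.177, 0.984, 1.061], [0.0, 0.0, 0.0, 1.0]]
{'clock': 0.1, 'joint_pos': array([-1.31799818e+00,  2.41344593e-01,  3.85458772e-03,  1.33520816e+00,
        1.18686579e-05,  1.57079218e+00]), 'joint_vel': array([ 6.91449401e-05, -1.20130760e-03,  3.85273100e-03,  7.31591899e-04,
       -3.33560802e-04, -1.37346132e-03]), 'tau': array([-3.63467861e-04, -3.73137081e+01,  2.53010058e+01,  1.08477779e-02,
       -1.20546529e-04, -1.37190685e-06]), 'eef_pos': array([ 0.12490102, -0.48348797,  0.19459691]), 'tool_rot': array([ 9.92021558e-01,  1.26064763e-01, -1.13986647e-04, -9.44081990e-04]), 'ft_force': array([-0.04915233, -0.40430595,  0.62610003]), 'ft_torque': array([-0.0205373 ,  0.00116943, -0.00541256]), 'grasp_force': 0.0, 'grip_width': 0.08565878880668966}
```

View pics/scene0.png

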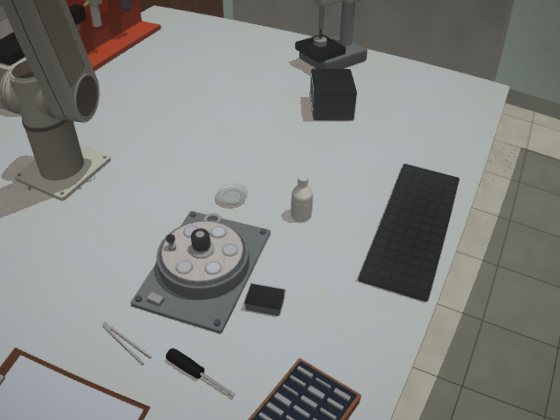

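View pics/top0.png

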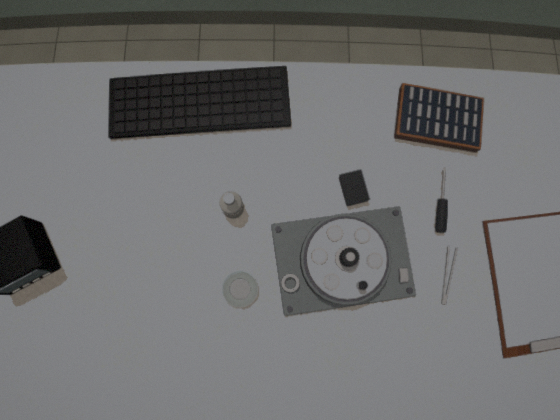

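The scene view has the knob at about (200,237) and the pin head at (170,240). The top view has the knob at (348,257), the pin at (363,286), the ring at (290,283) and the block at (404,275). Next I'll measure from dark masks.

Run:
```python
from h import *
s,t=cam("scene"),cam("top")
def blob(c,x,y,r,th):
    g=cv2.cvtColor(c["img"],cv2.COLOR_RGB2GRAY)[y-r:y+r,x-r:x+r]
    n,l,st,ce=cv2.connectedComponentsWithStats((g<th).astype(np.uint8))
    return [(ce[i]+[x-r,y-r]).round(1).tolist()+st[i].tolist() for i in range(1,n) if st[i][4]>10]
for th in(50,70): 
  for n,c,k,p in(("s",s,(201,240),(170,240)),("t",t,(348,257),(363,286))):
    print(th,n,"knob",blob(c,*k,22,th),"pin",blob(c,*p,9,th))
a=cv2.resize(s["img"][200:290,130:260],None,fx=4,fy=4,interpolation=2)
b=cv2.resize(t["img"][205:315,270:415],None,fx=4,fy=4,interpolation=2)
w=600;im=np.zeros((800,600,3),np.uint8);im[:360,:520]=a;im[360:800,:580]=b
im=np.clip(im.astype(float)*1.5,0,255).astype(np.uint8)
cv2.imwrite("pics/crop.png",cv2.resize(im,(450,600))[:,:,::-1]);
cv2.imwrite("pics/crop_a.png",np.hstack([cv2.resize(a,(400,277)),cv2.resize(b,(400,303))[:277]])[:,:,::-1])
```

```text
50 s knob [[200.3, 244.0, 12, 17, 19, 16, 180]] pin []
50 t knob [[347.9, 257.5, 14, 13, 19, 19, 172]] pin [[362.4, 285.0, 5, 5, 8, 7, 48]]
70 s knob [[200.3, 241.2, 12, 11, 19, 23, 300]] pin [[170.0, 238.3, 5, 3, 9, 9, 56]]
70 t knob [[348.2, 257.3, 13, 13, 20, 19, 225]] pin [[362.4, 285.1, 5, 4, 9, 9, 63]]
```

View pics/crop.png

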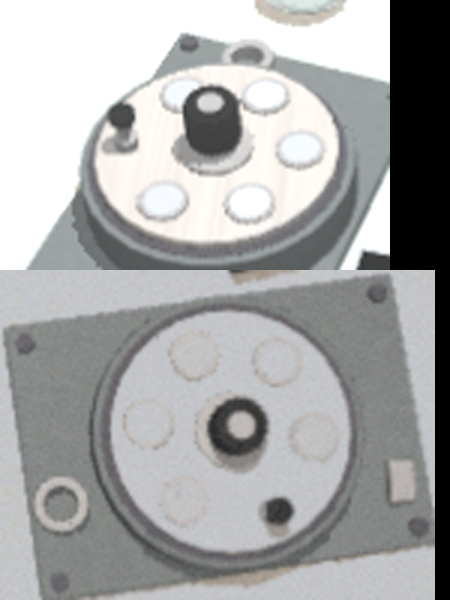

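The crop shows the knob's pale cap at scene (200,234) and top (350,257), and the pin head at scene (170,239) and top (362,285). The rest of the plate is clear.

Run:
```python
from h import *
s,t=cam("scene"),cam("top")
def cap(c,x,y,r):
    g=cv2.cvtColor(c["img"],cv2.COLOR_RGB2GRAY)[y-r:y+r+1,x-r:x+r+1]
    n,l,st,ce=cv2.connectedComponentsWithStats((g>90).astype(np.uint8))
    i=l[r,r]; return ce[i]+[x-r,y-r],st[i][4]
ks,kt=cap(s,200,234,6),cap(t,350,257,7); print(ks,kt)
K,e=tri(s,ks[0],t,kt[0]); print("knob cap",K.round(4),"gap",e.round(4))
P,e=tri(s,(170.0,238.3),t,(362.4,285.1)); print("pin head",P.round(4),"gap",e.round(4))
print("cap@.103 s,t",onz(s,ks[0],.103).round(4),onz(t,kt[0],.103).round(4))
print("pin@.089 s,t",onz(s,(170,238.3),.089).round(4),onz(t,(362.4,285.1),.089).round(4))
# plate outline (bright disc) in top
g=cv2.cvtColor(t["img"],cv2.COLOR_RGB2GRAY); m=(g[205:312,285:405]>125).astype(np.uint8)
n,l,st,ce=cv2.connectedComponentsWithStats(m); 
for i in range(1,n):
    if 3000<st[i][4]<7000:
        cn=max(cv2.findContours((l==i).astype(np.uint8),0,1)[0],key=cv2.contourArea)
        el=cv2.fitEllipse(cv2.convexHull(cn)); c=np.array(el[0])+[285,205]; print("plate",el[1],c,onz(t,c,.0585).round(4))
d=P-K; print("r",np.hypot(d[0],d[1]),"ang",np.degrees(np.arctan2(d[1],d[0])))
for n,uv,z in(("ring",(290.5,283),.026),("block",(404,275),.024),("dish",(241,290),.01),("cleaner",(232,200),.06),("box",(354,188),.026)): print(n,onz(t,uv,z).round(3))
```

```text
(array([199.70833333, 233.77083333]), np.int32(48)) (array([350.        , 256.18461538]), np.int32(65))
knob cap [ 0.5306 -0.1109  0.1037] gap 0.0006
pin head [ 0.4742 -0.1379  0.0882] gap 0.0005
cap@.103 s,t [ 0.5304 -0.1102  0.103 ] [ 0.5304 -0.1112  0.103 ]
pin@.089 s,t [ 0.475  -0.1383  0.089 ] [ 0.474  -0.1379  0.089 ]
plate (77.85739135742188, 79.183349609375) [346.32055283 258.29695892] [ 0.5297 -0.1106  0.0585]
r 0.06249891321576886 ang -154.4280253251972
ring [0.479 0.003 0.026]
block [ 0.497 -0.241  0.024]
dish [0.463 0.108 0.01 ]
cleaner [0.649 0.129 0.06 ]
box [ 0.686 -0.134  0.026]
```

Knob is at (0.5303, -0.1108), with the cap measured at z 0.1037. The pin is 62 mm out at -154.4°. I'll move above the knob now.

```bash
python3 -m inch '[[[0,0,0],[0.1012,-0.054,0],-0.3],[[0,0,0],[0.1012,-0.054,0],-0.3],[[0,0,0],[0.1012,-0.054,0],-0.3],[[0,0,0],[0.1012,-0.054,0],-0.3],[[0,0,0],[0.1012,-0.054,0],-0.3],[[0,0,0],[0.1012,-0.054,0],-0.3],[[0,0,0],[0.1012,-0.054,0],-0.3],[[0,0,0],[0.1012,-0.054,0],-0.3]]'; python3 -c "
from h import *
o=telemetry.get_obs(); print(o['joint_pos'].round(3),o['tool_rot'].round(4))"
```

```text
clock: 0.97
eef_pos: [0.3288, -0.2966, 0.1955]
tool_rot: [0.992, 0.126, 0.0, 0.0]
ft_force: [-0.1, -0.4, 0.1]
grip_width: 0.0555
grasp_force: 0.0
[-0.734  0.127 -0.135  1.308  0.     2.155] [9.92e-01 1.26e-01 1.00e-04 1.00e-04]
```

```bash
python3 -m inch '[[[0,0,0],[0.1012,-0.054,0],-0.3],[[0,0,0],[0.1012,-0.054,0],-0.3],[[0,0,0],[0.1012,-0.054,0],-0.3],[[0,0,0],[0.1012,-0.054,0],-0.3],[[0,0,0],[0.1012,-0.054,0],-0.3],[[0,0,0],[0.1012,-0.054,0],-0.3],[[0,0,0],[0.1012,-0.054,0],-0.3],[[0,0,0],[0.1012,-0.054,0],-0.3]]'
python3 -m inch '[[[0,0,-0.019],[0,0,0],-0.3],[[0,0,-0.019],[0,0,0],-0.3],[[0,0,-0.019],[0,0,0],-0.3],[[0,0,-0.019],[0,0,0],-0.3],[[0,0,-0.019],[0,0,0],-0.3],[[0,0,-0.019],[0,0,0],-0.3],[[0,0,-0.019],[0,0,0],-0.3],[[0,0,-0.019],[0,0,0],-0.3],[[0,0,-0.019],[0,0,0],-0.3],[[0,0,-0.019],[0,0,0],-0.3]]' >/dev/null
python3 -m inch '[[[0,0,-0.019],[0,0,0],-0.3],[[0,0,-0.019],[0,0,0],-0.3],[[0,0,-0.019],[0,0,0],-0.3],[[0,0,-0.019],[0,0,0],-0.3],[[0,0,-0.019],[0,0,0],-0.3],[[0,0,-0.019],[0,0,0],-0.3],[[0,0,-0.019],[0,0,0],-0.3],[[0,0,-0.019],[0,0,0],-0.3],[[0,0,-0.019],[0,0,0],-0.3],[[0,0,-0.019],[0,0,0],-0.3]]' > /dev/null
python3 -m inch '[[[0,0,-0.019],[0,0,0],-0.3],[[0,0,-0.019],[0,0,0],-0.3],[[0,0,0],[0,0,0],-0.3],[[0,0,0],[0,0,0],-0.3]]'
cat > st.py <<'E'
from h import *
from scipy.spatial.transform import Rotation as R
o=telemetry.get_obs(); r=R.from_quat(o['tool_rot']).as_matrix()
print('t',round(o['clock'],2),'p',o['eef_pos'].round(4),'j6',o['joint_pos'][5].round(3),'yaw',np.degrees(np.arctan2(r[1,0],r[0,0])).round(2),'tilt',np.degrees(np.arccos(-r[2,2])).round(2),'F',o['ft_force'].round(2),'T',o['ft_torque'].round(3),'tau6',o['tau'][5].round(3),'w',o['grip_width'].round(4),'g',o['grasp_force'].round(1))
import sys
if len(sys.argv)>2:
    d=r.T@(np.array(list(map(float,sys.argv[1:4])))-o['eef_pos']); print('tool shift units',(d/.3).round(4))
E
python3 st.py 0.5303 -0.1108 0.067
```

```text
clock: 1.63
eef_pos: [0.5316, -0.1102, 0.1954]
tool_rot: [0.992, 0.126, -0.0, 0.0]
ft_force: [0.5, 0.2, 0.0]
grip_width: 0.0555
grasp_force: 0.0
clock: 3.63
eef_pos: [0.5305, -0.1117, 0.1953]
tool_rot: [0.132, 0.991, 0.0, -0.0]
ft_force: [0.9, -0.4, 0.0]
grip_width: 0.0553
grasp_force: 0.0Traceback (most recent call last):
  File "st.py", line 4, in <module>
    print('t',round(o['clock'],2),'p',o['eef_pos'].round(4),'j6',o['joint_pos'][5].round(3),'yaw',np.degrees(np.arctan2(r[1,0],r[0,0])).round(2),'tilt',np.degrees(np.arccos(-r[2,2])).round(2),'F',o['ft_force'].round(2),'T',o['ft_torque'].round(3),'tau6',o['tau'][5].round(3),'w',o['grip_width'].round(4),'g',o['grasp_force'].round(1))
                                                                                                                                                                                                                                                                                       ^^^^^^^^^^^^^^^^^^^^^
AttributeError: 'float' object has no attribute 'round'
```

```bash
sed -i "s/o\['grip_width'\].round(4)/round(float(o['grip_width']),4)/;s/o\['grasp_force'\].round(1)/round(float(o['grasp_force']),1)/" st.py
python3 -m inch '[[[0,0,0],[0.001,0.003,0.06],-0.3],[[0,0,0],[0,0,0.06],-0.3],[[0,0,0],[0,0,0.06],-0.3],[[0,0,0],[0,0,0.06],-0.3],[[0,0,0],[0,0,0.04],-0.3],[[0,0,0],[0,0,0.04],-0.3],[[0,0,0],[0,0,0.03],-0.3],[[0,0,0],[0,0,0],-0.3]]' >/dev/null
python3 st.py 0.5303 -0.1108 0.067; python3 -c "
from h import *
save(cam('top'),'top1')"
```

```text
t 4.3 p [ 0.5289 -0.1104  0.0883] j6 0.058 yaw 164.87 tilt 0.23 F [ 0.04 -0.09  0.22] T [0.032 0.031 0.03 ] tau6 0.013 w 0.0551 g 0.0
tool shift units [-0.0052 -0.0001  0.071 ]
```

View pics/top1.png

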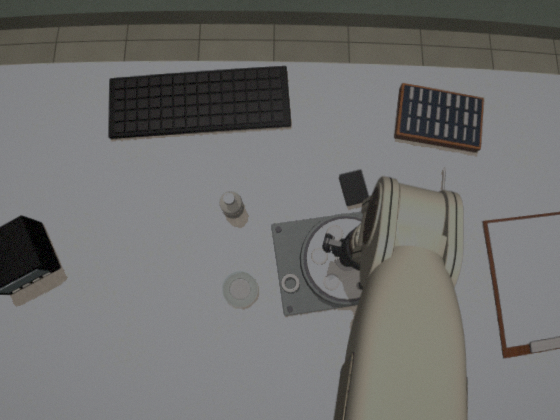

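The fingers straddle the knob at about (345,247). Next I'll go down the last 21 mm, checking force, and close.

```bash
python3 -m inch '[[[0,0,0],[-0.002,0,0.024],-0.3],[[0,0,0],[-0.002,0,0.024],-0.3],[[0,0,0],[0,0,0.023],-0.3],[[0,0,0],[0,0,0],-0.3],[[0,0,0],[0,0,0],-0.3]]' >/dev/null; python3 st.py 0.5303 -0.1108 0.067
python3 -m inch '[[[0,0,0],[0,0,0],0.3],[[0,0,0],[0,0,0],0.5],[[0,0,0],[0,0,0],1],[[0,0,0],[0,0,0],1],[[0,0,0],[0,0,0],1],[[0,0,0],[0,0,0],1],[[0,0,0],[0,0,0],1]]' >/dev/null; python3 st.py 0.5303 -0.1108 0.067
```

```text
t 4.77 p [ 0.5312 -0.1109  0.0686] j6 0.057 yaw 164.95 tilt 0.07 F [-0.3  -0.3   0.84] T [-0.012  0.001  0.04 ] tau6 0.001 w 0.0557 g 0.0
tool shift units [ 0.0029 -0.0003  0.0052]
t 5.35 p [ 0.5317 -0.111   0.0692] j6 0.057 yaw 164.96 tilt 0.01 F [ 0.4  -0.1  -0.31] T [-0.012 -0.036  0.004] tau6 0.0 w -0.0 g 0.0
tool shift units [ 0.0047 -0.0005  0.0073]
```

The gripper reads shut with no force, which isn't what I expected. I'll look.

```bash
python3 st.py; python3 -c "
from h import *
s,t=cam('scene'),cam('top')
a=cv2.resize(s['img'][150:300,110:280],(680,600)); 
cv2.imwrite('pics/s2.png',a[:,:,::-1]); save(t,'t2')
b=cv2.resize(t['img'][200:320,270:400],(520,480)); cv2.imwrite('pics/t2c.png',b[:,:,::-1])"; python3 st.py
```

```text
t 5.35 p [ 0.5317 -0.111   0.0692] j6 0.057 yaw 164.96 tilt 0.01 F [ 0.4  -0.1  -0.31] T [-0.012 -0.036  0.004] tau6 0.0 w -0.0 g 0.0
t 5.45 p [ 0.5317 -0.111   0.0691] j6 0.057 yaw 164.96 tilt 0.0 F [ 0.32  0.62 -0.52] T [ 0.028 -0.026 -0.012] tau6 0.0 w -0.0 g 0.0
```

View pics/s2.png

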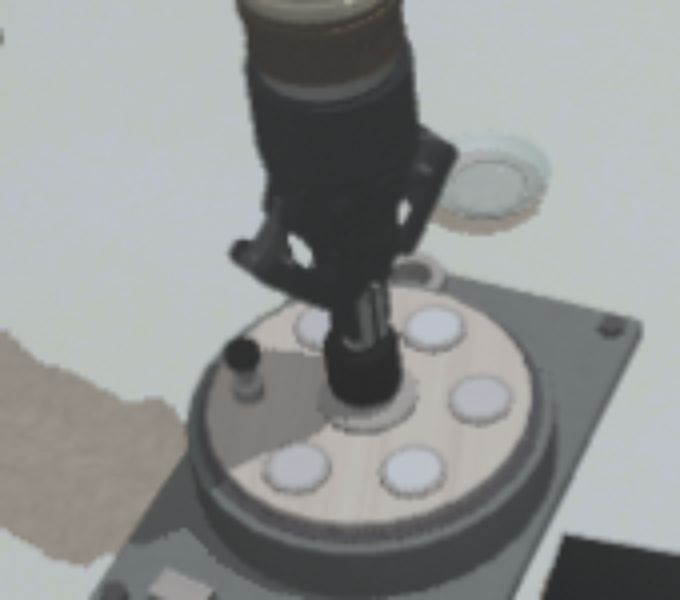

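The shut fingertips stand on top of the knob at scene (201,236) rather than around it. So the true tip is about 34 mm above the telemetry value. I'll raise and measure the tip height from both views.

```bash
python3 -m inch '[[[0,0,0],[0,0,-0.08],1],[[0,0,0],[0,0,-0.08],1],[[0,0,0],[0,0,-0.04],1],[[0,0,0],[0,0,0],1],[[0,0,0],[0,0,0],1]]' >/dev/null; python3 st.py;python3 -c "
from h import *
o=telemetry.get_obs(); p=o['eef_pos']
s,t=cam('scene'),cam('top')
print(o['joint_pos'])
for dz in (0,.02,.034,.05): print(dz,proj(s,p+[0,0,dz]),proj(t,p+[0,0,dz]))
o_,d=ray(s,(201.3,236.3)); q=np.array([.5317,-.111])
k=((q-o_[:2])@d[:2])/(d[:2]@d[:2]); print('tip2',o_+k*d)
a=cv2.resize(s['img'][150:270,150:250],(500,600)); b=cv2.resize(t['img'][200:300,310:360],(300,600))
cv2.imwrite('pics/s3.png',np.clip(np.hstack([a,b])[:,:,::-1]*1.4,0,255).astype(np.uint8))"
```

```text
t 5.87 p [ 0.5322 -0.1111  0.1296] j6 0.057 yaw 164.96 tilt 0.1 F [ 0.15 -0.07 -0.64] T [-0.033  0.033  0.011] tau6 0.0 w 0.0003 g 0.0
[-2.05868189e-01  3.61109888e-01 -2.78857077e-03  1.20518575e+00
 -1.91989794e-05  5.65424004e-02]
0 [[198.92862383 224.82279384]] [[352.16520955 254.13012421]]
0.02 [[197.9679295  217.41986765]] [[353.8956373  253.20560235]]
0.034 [[197.28375583 212.12146836]] [[355.15150388 252.53437348]]
0.05 [[196.48990727 205.94588572]] [[356.63418135 251.74164616]]
tip2 [ 0.53328545 -0.10974964  0.09675601]
```

View pics/s3.png

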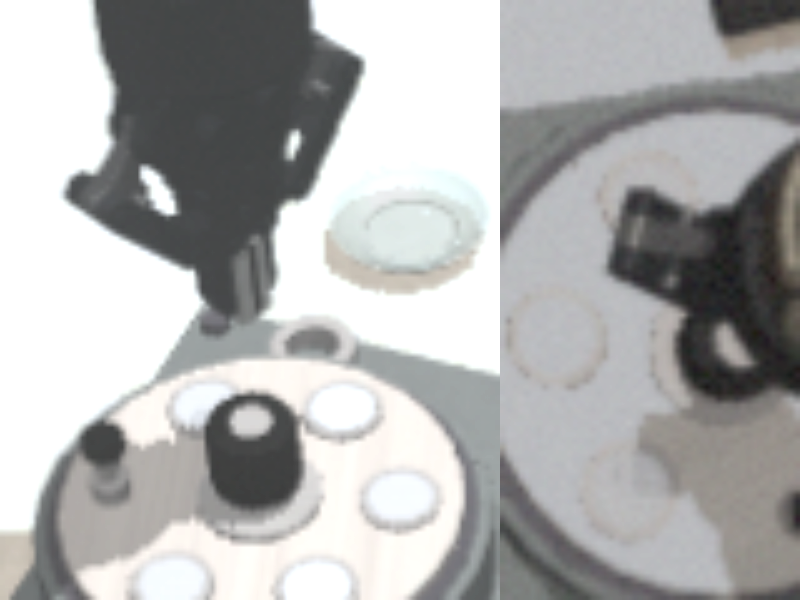

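The tip is at scene (198,213), where telemetry predicts (199,225), so it sits roughly 30 mm higher than reported. I'll tilt the tool briefly so both cameras see the tip and triangulate the offset.

```bash
python3 -m inch '[[[0,0,0],[0,0,-0.08],1],[[-0.0195,0,0],[0,0,0],1],[[-0.0195,0,0],[0,0,0],1],[[-0.0195,0,0],[0,0,0],1],[[-0.0195,0,0],[0,0,0],1],[[-0.0195,0,0],[0,0,0],1],[[0,0,0],[0,0,0],1],[[0,0,0],[0,0,0],1],[[0,0,0],[0,0,0],1]]' >/dev/null; python3 st.py;python3 -c "
from h import *
o=telemetry.get_obs(); p=o['eef_pos']
s,t=cam('scene'),cam('top')
us,ut=proj(s,p)[0],proj(t,p)[0]; print(us,ut)
def cr(c,u):
    x,y=int(u[0])-40,int(u[1])-60; return x,y,cv2.resize(c['img'][y:y+100,x:x+80],(480,600),interpolation=cv2.INTER_CUBIC)
xs,ys,a=cr(s,us); xt,yt,b=cr(t,ut); print(xs,ys,xt,yt)
im=cv2.resize(np.hstack([a,b]),(800,500)); cv2.imwrite('pics/s4.png',np.clip(im[:,:,::-1]*1.4,0,255).astype(np.uint8))"
```

```text
t 6.72 p [ 0.5313 -0.1108  0.1522] j6 -0.354 yaw 164.95 tilt 35.07 F [0.82 0.23 0.43] T [-0.481  0.132  0.027] tau6 -0.001 w 0.0 g 0.0
[197.56424272 216.17136753] [353.93428031 253.55278042]
157 156 313 193
```

View pics/s4.png

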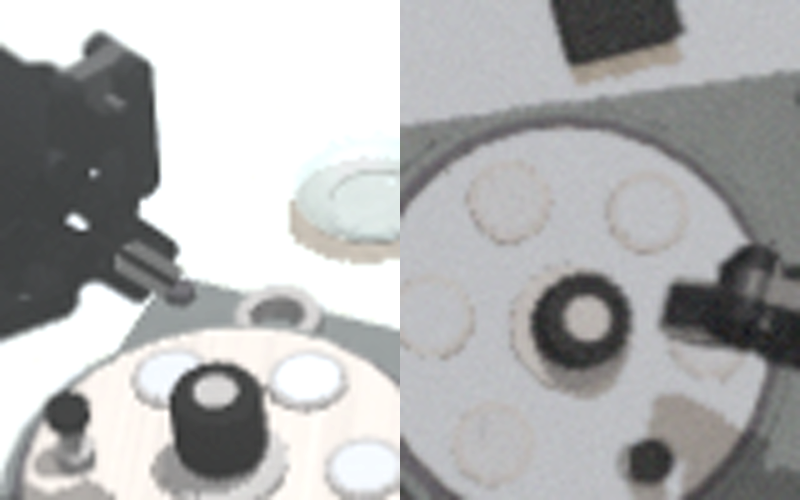

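In the left (scene) half the tip end is at crop (160,288), which is scene (189,213.6). In the right (top) half it's at crop (664,308), which is top (365.8,254.6).

```bash
python3 -c "
from h import *
from scipy.spatial.transform import Rotation as R
o=telemetry.get_obs(); r=R.from_quat(o['tool_rot']).as_matrix()
s,t=cam('scene'),cam('top')
for a,b in (((189,213.6),(365.8,254.6)),((188,214),(365.8,254.6)),((190,213),(365.8,254.6))):
  P,e=tri(s,a,t,b); d=P-o['eef_pos']; print(P.round(4),e.round(4),'world off',d.round(4),'tool off',(r.T@d).round(4))
"
```

```text
[ 0.5273 -0.1296  0.1729] 0.0011 world off [-0.0048 -0.0196  0.0193] tool off [-0.0005 -0.0054 -0.0274]
[ 0.5265 -0.1303  0.1722] 0.003 world off [-0.0055 -0.0204  0.0187] tool off [ 0.     -0.0065 -0.0274]
[ 0.5279 -0.1288  0.1739] 0.0009 world off [-0.0041 -0.0188  0.0204] tool off [-0.0009 -0.004  -0.0277]
```

The fingers end about 28 mm short of the reported TCP along the tool axis. I'll untilt, open, and regrasp with telemetry z ≈ 0.039.

```bash
python3 -m inch '[[[0.0195,0,0],[0,0,0],-0.3],[[0.0195,0,0],[0,0,0],-0.3],[[0.0195,0,0],[0,0,0],-0.3],[[0.0195,0,0],[0,0,0],-0.3],[[0.0195,0,0],[0,0,0],-0.3],[[0,0,0],[0,0,0],-0.3],[[0,0,0],[0,0,0],-0.3],[[0,0,0],[0,0,0],-0.3]]' >/dev/null; python3 st.py 0.5303 -0.1108 0.078
```

```text
t 7.58 p [ 0.5318 -0.1099  0.1537] j6 0.056 yaw 165.08 tilt 0.07 F [ 0.62 -0.22  0.07] T [-0.018  0.03   0.046] tau6 0.003 w 0.0554 g 0.0
tool shift units [ 0.0044 -0.0043  0.2522]
```

```bash
python3 -m inch '[[[0,0,0],[0.004,-0.004,0.06],-0.3],[[0,0,0],[0,0,0.06],-0.3],[[0,0,0],[0,0,0.06],-0.3],[[0,0,0],[0,0,0.04],-0.3],[[0,0,0],[0,0,0.03],-0.3],[[0,0,0],[0,0,0],-0.3],[[0,0,0],[0,0,0],-0.3]]' >/dev/null; python3 st.py 0.5303 -0.1108 0.039
python3 -m inch '[[[0,0,0],[0,0,0.03],-0.3],[[0,0,0],[0,0,0.03],-0.3],[[0,0,0],[0,0,0],-0.3]]' >/dev/null; python3 st.py 0.5303 -0.1108 0.039
```

```text
t 8.17 p [ 0.5297 -0.1127  0.0779] j6 0.054 yaw 164.87 tilt 0.06 F [-0.55 -0.65  0.9 ] T [-0.02  -0.018 -0.036] tau6 -0.001 w 0.0556 g 0.0
tool shift units [-0.0004  0.0065  0.1296]
t 8.42 p [ 0.5291 -0.1117  0.0586] j6 0.054 yaw 164.96 tilt 0.13 F [ 0.18  0.03 -0.32] T [0.02  0.017 0.003] tau6 -0.0 w 0.0554 g 0.0
tool shift units [-0.0032  0.004   0.0652]
```

```bash
python3 -m inch '[[[0,0,0],[0,0.002,0.022],-0.3],[[0,0,0],[0,0.001,0.022],-0.3],[[0,0,0],[0,0,0.016],-0.3],[[0,0,0],[0,0,0],-0.3]]' >/dev/null; python3 st.py 0.5303 -0.1108 0.039
python3 -m inch '[[[0,0,0],[0,0,0],0.0],[[0,0,0],[0,0,0],0.2],[[0,0,0],[0,0,0],0.2],[[0,0,0],[0,0,0],1],[[0,0,0],[0,0,0],1],[[0,0,0],[0,0,0],1]]' >/dev/null; python3 st.py 0.5303 -0.1108 0.039; python3 st.py
```

```text
t 8.75 p [ 0.5294 -0.1106  0.0407] j6 0.056 yaw 164.98 tilt 0.14 F [ 0.02 -0.2  -0.25] T [-0.029  0.002 -0.024] tau6 0.001 w 0.0554 g 0.0
tool shift units [-0.0031  0.0003  0.0056]
t 9.25 p [ 0.5304 -0.1112  0.0424] j6 0.056 yaw 164.95 tilt 0.03 F [-1.78 -0.66  1.06] T [-0.282  0.327 -0.018] tau6 -0.014 w 0.034 g 59.7
tool shift units [0.0006 0.0013 0.0114]
t 9.25 p [ 0.5304 -0.1112  0.0424] j6 0.056 yaw 164.95 tilt 0.03 F [-1.78 -0.66  1.06] T [-0.282  0.327 -0.018] tau6 -0.014 w 0.034 g 59.7
```

Gripped at 60 N with little side load. I'll start turning clockwise (+tool z) and watch the torque.

```bash
cat > tq.py <<'E'
# reads the torque; exit 1 when the plate pulls forward or resists unusually
from h import *; import sys
from scipy.spatial.transform import Rotation as R
o=telemetry.get_obs(); r=R.from_quat(o['tool_rot']).as_matrix()
print('t',round(o['clock'],2),'yaw',np.degrees(np.arctan2(r[1,0],r[0,0])).round(2),'Tz',o['ft_torque'][2].round(3),'tau6',o['tau'][5].round(3),'F',o['ft_force'].round(1),'w',round(float(o['grip_width']),4))
lo,hi=float(sys.argv[1]),float(sys.argv[2]); sys.exit(not lo<=abs(o['tau'][5])*np.sign(o['tau'][5])<=hi)
E
for i in 1; do
python3 -m inch '[[[0,0,0.008],[0,0,0],1],[[0,0,0],[0,0,0],1]]' >/dev/null; python3 tq.py -9 9
python3 -m inch '[[[0,0,0.008],[0,0,0],1],[[0,0,0],[0,0,0],1]]' >/dev/null; python3 tq.py -9 9
python3 -m inch '[[[0,0,0.008],[0,0,0],1],[[0,0,0],[0,0,0],1]]' >/dev/null; python3 tq.py -9 9
python3 -m inch '[[[0,0,0.008],[0,0,0],1],[[0,0,0],[0,0,0],1]]' >/dev/null; python3 tq.py -9 9
done
```

```text
t 9.42 yaw 162.02 Tz -0.079 tau6 0.182 F [-1.7 -1.6  3. ] w 0.0344
t 9.58 yaw 159.19 Tz -0.154 tau6 0.178 F [-3.  -0.8  3. ] w 0.0344
t 9.75 yaw 156.35 Tz -0.04 tau6 0.18 F [-1.9 -1.6  3.1] w 0.0342
t 9.92 yaw 153.5 Tz -0.164 tau6 0.184 F [-2.7 -2.   5. ] w 0.0339
```

Steady turning reads tau6 ≈ 0.18. I'll run guarded steps that stop at a change.

```bash
set -e
python3 -m inch '[[[0,0,0.008],[0,0,0],1],[[0,0,0],[0,0,0],1]]' >/dev/null; python3 tq.py 0.15 0.22
python3 -m inch '[[[0,0,0.008],[0,0,0],1],[[0,0,0],[0,0,0],1]]' >/dev/null; python3 tq.py 0.15 0.22
python3 -m inch '[[[0,0,0.008],[0,0,0],1],[[0,0,0],[0,0,0],1]]' >/dev/null; python3 tq.py 0.15 0.22
python3 -m inch '[[[0,0,0.008],[0,0,0],1],[[0,0,0],[0,0,0],1]]' >/dev/null; python3 tq.py 0.15 0.22
python3 -m inch '[[[0,0,0.008],[0,0,0],1],[[0,0,0],[0,0,0],1]]' >/dev/null; python3 tq.py 0.15 0.22
python3 -m inch '[[[0,0,0.008],[0,0,0],1],[[0,0,0],[0,0,0],1]]' >/dev/null; python3 tq.py 0.15 0.22
python3 -m inch '[[[0,0,0.008],[0,0,0],1],[[0,0,0],[0,0,0],1]]' >/dev/null; python3 tq.py 0.15 0.22
python3 -m inch '[[[0,0,0.008],[0,0,0],1],[[0,0,0],[0,0,0],1]]' >/dev/null; python3 tq.py 0.15 0.22
```

```text
t 10.08 yaw 150.63 Tz -0.124 tau6 0.179 F [-3.7 -2.5  4.7] w 0.0343
t 10.25 yaw 147.75 Tz -0.109 tau6 0.153 F [-3.2 -2.5  4.4] w 0.0342
t 10.42 yaw 144.87 Tz -0.046 tau6 0.152 F [-4.1 -2.6  5.3] w 0.0348
t 10.58 yaw 141.99 Tz -0.135 tau6 0.154 F [-3.5 -2.7  4.9] w 0.0345
t 10.75 yaw 139.11 Tz -0.134 tau6 0.15 F [-2.9 -3.9  5.5] w 0.0343
t 10.92 yaw 136.23 Tz -0.084 tau6 0.16 F [-3.9 -4.5  5.6] w 0.0343
t 11.08 yaw 133.34 Tz -0.148 tau6 0.154 F [-3.5 -2.5  6.2] w 0.0337
t 11.25 yaw 130.47 Tz -0.095 tau6 0.164 F [-3.2 -3.6  5.4] w 0.0341
```

```bash
set -e
python3 -m inch '[[[0,0,0.008],[0,0,0],1],[[0,0,0],[0,0,0],1]]' >/dev/null; python3 tq.py 0.115 0.22
python3 -m inch '[[[0,0,0.008],[0,0,0],1],[[0,0,0],[0,0,0],1]]' >/dev/null; python3 tq.py 0.115 0.22
python3 -m inch '[[[0,0,0.008],[0,0,0],1],[[0,0,0],[0,0,0],1]]' >/dev/null; python3 tq.py 0.115 0.22
python3 -m inch '[[[0,0,0.008],[0,0,0],1],[[0,0,0],[0,0,0],1]]' >/dev/null; python3 tq.py 0.115 0.22
python3 -m inch '[[[0,0,0.008],[0,0,0],1],[[0,0,0],[0,0,0],1]]' >/dev/null; python3 tq.py 0.115 0.22
python3 -m inch '[[[0,0,0.008],[0,0,0],1],[[0,0,0],[0,0,0],1]]' >/dev/null; python3 tq.py 0.115 0.22
python3 -m inch '[[[0,0,0.008],[0,0,0],1],[[0,0,0],[0,0,0],1]]' >/dev/null; python3 tq.py 0.115 0.22
python3 -m inch '[[[0,0,0.008],[0,0,0],1],[[0,0,0],[0,0,0],1]]' >/dev/null; python3 tq.py 0.115 0.22
python3 -m inch '[[[0,0,0.008],[0,0,0],1],[[0,0,0],[0,0,0],1]]' >/dev/null; python3 tq.py 0.115 0.22
python3 -m inch '[[[0,0,0.008],[0,0,0],1],[[0,0,0],[0,0,0],1]]' >/dev/null; python3 tq.py 0.115 0.22
```

```text
t 11.42 yaw 127.58 Tz -0.064 tau6 0.154 F [-3.5 -4.3  4.5] w 0.034
t 11.58 yaw 124.7 Tz -0.078 tau6 0.153 F [-3.2 -3.2  6.4] w 0.0344
t 11.75 yaw 121.82 Tz -0.057 tau6 0.15 F [-4.5 -3.   5.8] w 0.0341
t 11.92 yaw 118.94 Tz -0.107 tau6 0.161 F [-4.  -4.1  6.5] w 0.0341
t 12.08 yaw 116.06 Tz -0.147 tau6 0.156 F [-3.8 -3.1  6.2] w 0.0345
t 12.25 yaw 113.17 Tz -0.081 tau6 0.152 F [-4.6 -3.2  5.7] w 0.0346
t 12.42 yaw 110.29 Tz -0.1 tau6 0.153 F [-4.4 -4.2  7. ] w 0.0345
t 12.58 yaw 107.42 Tz -0.074 tau6 0.155 F [-4.3 -4.1  6.2] w 0.0342
t 12.75 yaw 104.53 Tz -0.103 tau6 0.153 F [-4.5 -4.4  7. ] w 0.0343
t 12.92 yaw 101.65 Tz -0.124 tau6 0.149 F [-4.7 -4.2  6.5] w 0.0343
```

```bash
set -e
python3 -m inch '[[[0,0,0.008],[0,0,0],1],[[0,0,0],[0,0,0],1]]' >/dev/null; python3 tq.py 0.115 0.22
python3 -m inch '[[[0,0,0.008],[0,0,0],1],[[0,0,0],[0,0,0],1]]' >/dev/null; python3 tq.py 0.115 0.22
python3 -m inch '[[[0,0,0.008],[0,0,0],1],[[0,0,0],[0,0,0],1]]' >/dev/null; python3 tq.py 0.115 0.22
python3 -m inch '[[[0,0,0.008],[0,0,0],1],[[0,0,0],[0,0,0],1]]' >/dev/null; python3 tq.py 0.115 0.22
python3 -m inch '[[[0,0,0.008],[0,0,0],1],[[0,0,0],[0,0,0],1]]' >/dev/null; python3 tq.py 0.115 0.22
python3 -m inch '[[[0,0,0.008],[0,0,0],1],[[0,0,0],[0,0,0],1]]' >/dev/null; python3 tq.py 0.115 0.22
python3 -m inch '[[[0,0,0.008],[0,0,0],1],[[0,0,0],[0,0,0],1]]' >/dev/null; python3 tq.py 0.115 0.22
python3 -m inch '[[[0,0,0.008],[0,0,0],1],[[0,0,0],[0,0,0],1]]' >/dev/null; python3 tq.py 0.115 0.22
python3 -m inch '[[[0,0,0.008],[0,0,0],1],[[0,0,0],[0,0,0],1]]' >/dev/null; python3 tq.py 0.115 0.22
python3 -m inch '[[[0,0,0.008],[0,0,0],1],[[0,0,0],[0,0,0],1]]' >/dev/null; python3 tq.py 0.115 0.22
```

```text
t 13.08 yaw 98.77 Tz -0.056 tau6 0.159 F [-5.2 -4.7  6.5] w 0.0342
t 13.25 yaw 95.89 Tz -0.12 tau6 0.162 F [-4.7 -3.9  6.3] w 0.0342
t 13.42 yaw 93.01 Tz -0.059 tau6 0.157 F [-4.7 -3.4  5.4] w 0.0343
t 13.58 yaw 90.13 Tz -0.149 tau6 0.153 F [-4.6 -4.9  6.5] w 0.0345
t 13.75 yaw 87.24 Tz -0.114 tau6 0.153 F [-5.1 -4.2  6.9] w 0.0339
t 13.92 yaw 84.37 Tz -0.087 tau6 0.151 F [-5.4 -4.8  7. ] w 0.0345
t 14.08 yaw 81.49 Tz -0.109 tau6 0.161 F [-5.9 -3.8  7.3] w 0.0339
t 14.25 yaw 78.61 Tz -0.148 tau6 0.157 F [-5.  -3.9  6. ] w 0.0345
t 14.42 yaw 75.73 Tz -0.105 tau6 0.152 F [-5.5 -3.7  7. ] w 0.0342
t 14.58 yaw 72.85 Tz -0.181 tau6 0.149 F [-5.9 -3.8  7.3] w 0.0343
```

```bash
set -e
python3 -c "
from h import *
s=cam('scene'); print('gray at old pin spot',cv2.cvtColor(s['img'],7)[236:241,168:173].mean())"
python3 -m inch '[[[0,0,0.008],[0,0,0],1],[[0,0,0],[0,0,0],1]]' >/dev/null; python3 tq.py 0.115 0.22
python3 -m inch '[[[0,0,0.008],[0,0,0],1],[[0,0,0],[0,0,0],1]]' >/dev/null; python3 tq.py 0.115 0.22
python3 -m inch '[[[0,0,0.008],[0,0,0],1],[[0,0,0],[0,0,0],1]]' >/dev/null; python3 tq.py 0.115 0.22
python3 -m inch '[[[0,0,0.008],[0,0,0],1],[[0,0,0],[0,0,0],1]]' >/dev/null; python3 tq.py 0.115 0.22
python3 -m inch '[[[0,0,0.008],[0,0,0],1],[[0,0,0],[0,0,0],1]]' >/dev/null; python3 tq.py 0.115 0.22
python3 -m inch '[[[0,0,0.008],[0,0,0],1],[[0,0,0],[0,0,0],1]]' >/dev/null; python3 tq.py 0.115 0.22
python3 -m inch '[[[0,0,0.008],[0,0,0],1],[[0,0,0],[0,0,0],1]]' >/dev/null; python3 tq.py 0.115 0.22
python3 -m inch '[[[0,0,0.008],[0,0,0],1],[[0,0,0],[0,0,0],1]]' >/dev/null; python3 tq.py 0.115 0.22
```

```text
gray at old pin spot 121.24
t 14.8 yaw 69.97 Tz -0.083 tau6 0.159 F [-6.  -4.   6.4] w 0.0339
t 14.97 yaw 67.09 Tz -0.089 tau6 0.155 F [-6.1 -3.9  8.1] w 0.0338
t 15.13 yaw 64.21 Tz -0.089 tau6 0.15 F [-7.1 -3.2  8.4] w 0.0343
t 15.3 yaw 61.33 Tz -0.118 tau6 0.152 F [-7.  -4.   8.4] w 0.0343
t 15.47 yaw 58.45 Tz -0.099 tau6 0.153 F [-5.7 -3.6  7.6] w 0.0341
t 15.63 yaw 55.57 Tz -0.157 tau6 0.148 F [-7.2 -2.9  7.6] w 0.0342
t 15.8 yaw 52.69 Tz -0.18 tau6 0.115 F [-7.1 -3.7  7.6] w 0.0347
t 15.97 yaw 49.78 Tz -0.271 tau6 -0.049 F [-6.7 -2.8  8.2] w 0.034
```

tau6 fell from 0.15 to -0.05 at yaw 49.8°, after 2.0 rad of turning. The plate is pulling forward, so I'll take fine steps through the notch.

```bash
set -e
python3 -m inch '[[[0,0,0.002],[0,0,0],1],[[0,0,0],[0,0,0],1]]' >/dev/null; python3 tq.py -2 0.1
python3 -m inch '[[[0,0,0.002],[0,0,0],1],[[0,0,0],[0,0,0],1]]' >/dev/null; python3 tq.py -2 0.1
python3 -m inch '[[[0,0,0.002],[0,0,0],1],[[0,0,0],[0,0,0],1]]' >/dev/null; python3 tq.py -2 0.1
```

```text
t 16.13 yaw 49.13 Tz -0.272 tau6 -0.175 F [-6.9 -2.7  8.2] w 0.0344
t 16.3 yaw 48.41 Tz -0.257 tau6 -0.2 F [-6.6 -3.4  7.9] w 0.0341
t 16.47 yaw 47.68 Tz -0.354 tau6 -0.25 F [-6.7 -2.6  7.5] w 0.0344
```

```bash
set -e
python3 -m inch '[[[0,0,0.002],[0,0,0],1],[[0,0,0],[0,0,0],1]]' >/dev/null; python3 tq.py -2 0.0
python3 -m inch '[[[0,0,0.002],[0,0,0],1],[[0,0,0],[0,0,0],1]]' >/dev/null; python3 tq.py -2 0.0
python3 -m inch '[[[0,0,0.002],[0,0,0],1],[[0,0,0],[0,0,0],1]]' >/dev/null; python3 tq.py -2 0.0
python3 -m inch '[[[0,0,0.002],[0,0,0],1],[[0,0,0],[0,0,0],1]]' >/dev/null; python3 tq.py -2 0.0
python3 -m inch '[[[0,0,0.002],[0,0,0],1],[[0,0,0],[0,0,0],1]]' >/dev/null; python3 tq.py -2 0.0
python3 -m inch '[[[0,0,0.002],[0,0,0],1],[[0,0,0],[0,0,0],1]]' >/dev/null; python3 tq.py -2 0.0
```

```text
t 16.63 yaw 46.95 Tz -0.406 tau6 -0.315 F [-7.  -3.7  8.7] w 0.0344
t 16.8 yaw 46.23 Tz -0.416 tau6 -0.319 F [-6.8 -2.8  8.7] w 0.0342
t 16.97 yaw 45.54 Tz -0.201 tau6 -0.104 F [-7.2 -3.1  7.6] w 0.0346
t 17.13 yaw 44.86 Tz 0.047 tau6 0.121 F [-5.6 -3.6  7.6] w 0.0344
```

The torque has crossed to plain friction at yaw 44.9°, so the ball should be in the notch. Release, rise and measure the pin.

```bash
python3 -m inch '[[[0,0,0],[0,0,0],-0.3],[[0,0,0],[0,0,0],-0.3],[[0,0,0],[0,0,0],-0.3],[[0,0,0],[0,0,0],-0.3],[[0,0,0],[0,0,0],-0.3]]' >/dev/null; python3 st.py
python3 -m inch '[[[0,0,0],[0,0,-0.03],-0.3],[[0,0,0],[0,0,-0.06],-0.3],[[0,0,0],[0,0,-0.09],-0.3],[[0,0,0],[0,0,-0.09],-0.3],[[0,0,0],[0,0,-0.09],1],[[0,0,0],[0,0,-0.04],1],[[0,0,0],[0,0,0],1],[[0,0,0],[0,0,0],1]]' >/dev/null; python3 st.py
python3 -c "
from h import *
s,t=cam('scene'),cam('top'); P=[.5352,-.0490,.0925]
us,ut=proj(s,P)[0],proj(t,P)[0]; print(us,ut)
a=cv2.resize(s['img'][150:270,140:240],(500,600)); b=cv2.resize(t['img'][210:310,300:350],(300,600))
cv2.imwrite('pics/s5.png',np.clip(np.hstack([a,b])[:,:,::-1]*1.4,0,255).astype(np.uint8))"
```

```text
t 17.55 p [ 0.5307 -0.1107  0.042 ] j6 2.154 yaw 44.78 tilt 0.03 F [ 0.26  0.3  -0.76] T [ 0.011 -0.011 -0.007] tau6 -0.005 w 0.0555 g 0.0
t 18.22 p [ 0.5311 -0.111   0.1631] j6 2.155 yaw 44.74 tilt 0.14 F [ 0.18  0.22 -0.66] T [-0.005  0.033 -0.005] tau6 -0.001 w 0.0073 g 0.0
[218.16150592 219.63655318] [318.20227843 253.91904019]
```

View pics/s5.png

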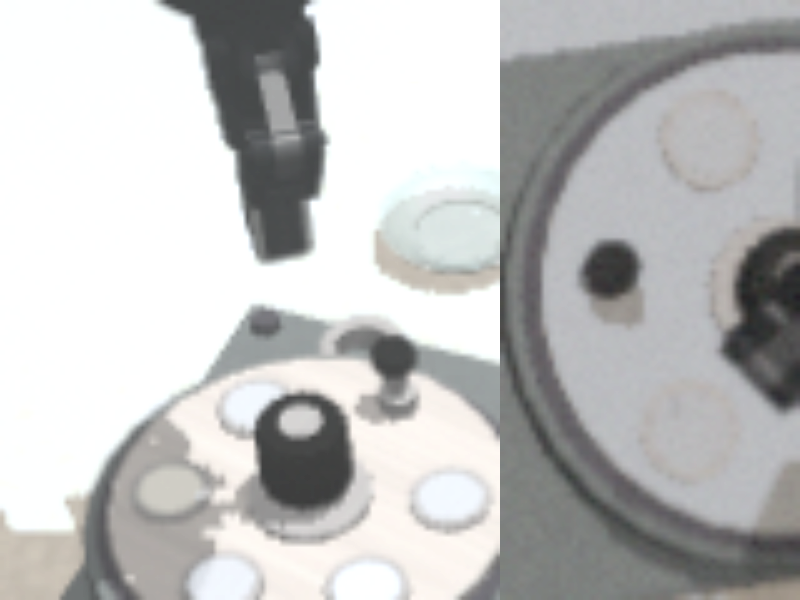

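The pin head is now at scene (218.6,221) and top (318.5,254.8), close to the prediction. I'll refine the pin position and check the tip's projection.

```bash
python3 - <<'E'
from h import *
s,t=cam("scene"),cam("top")
def blob(c,x,y,r,th):
    g=cv2.cvtColor(c["img"],cv2.COLOR_RGB2GRAY)[y-r:y+r,x-r:x+r]
    n,l,st,ce=cv2.connectedComponentsWithStats((g<th).astype(np.uint8)); i=1+np.argmax(st[1:,4]); return ce[i]+[x-r,y-r],st[i][4]
a,b=blob(s,218,221,8,70),blob(t,318,255,8,70); print(a,b)
P,e=tri(s,a[0],t,b[0]); print(P.round(4),e.round(4)); d=P[:2]-[.5303,-.1108]; print(np.hypot(*d),np.degrees(np.arctan2(d[1],d[0])))
p=telemetry.get_obs()['eef_pos']
for dz in(.024,.028,.032): print(dz,proj(s,p+[0,0,dz]))
E
python3 st.py .5352 -.0490 .1
```

```text
(array([217.98181818, 221.03636364]), np.int32(55)) (array([318.04761905, 254.61904762]), np.int32(63))
[ 0.5343 -0.049   0.0881] 0.0002
0.0618906204920974 86.31253995827329
0.024 [[195.09544363 203.43141085]]
0.028 [[194.89134905 201.85760995]]
0.032 [[194.6864379  200.27552329]]
t 18.42 p [ 0.5293 -0.1107  0.1605] j6 2.155 yaw 44.73 tilt 0.19 F [ 0.11 -0.53 -0.56] T [-0.034 -0.029 -0.048] tau6 -0.001 w -0.0 g 0.0
tool shift units [ 0.1592 -0.1318  0.2016]
```

```bash
python3 -m inch '[[[0,0,0],[0.052,-0.045,0],1],[[0,0,0],[0.052,-0.045,0],1],[[0,0,0],[0.053,-0.045,0],1],[[0,0,0],[0,0,0.06],1],[[0,0,0],[0,0,0.06],1],[[0,0,0],[0,0,0.06],1],[[0,0,0],[0,0,0.04],1],[[0,0,0],[0,0,0.03],1],[[0,0,0],[0,0,0],1],[[0,0,0],[0,0,0],1]]' >/dev/null; python3 st.py .5343 -.0490 .0645
python3 -c "
from h import *
s,t=cam('scene'),cam('top')
a=cv2.resize(s['img'][150:250,170:270],(600,600)); 
cv2.imwrite('pics/s6.png',np.clip(a[:,:,::-1]*1.4,0,255).astype(np.uint8))"
```

```text
t 19.25 p [ 0.5347 -0.0491  0.0863] j6 2.27 yaw 44.72 tilt 0.12 F [-0.5  -0.24  0.15] T [0.053 0.004 0.02 ] tau6 -0.0 w -0.0001 g 0.0
tool shift units [-0.0006 -0.001   0.0726]
```

View pics/s6.png

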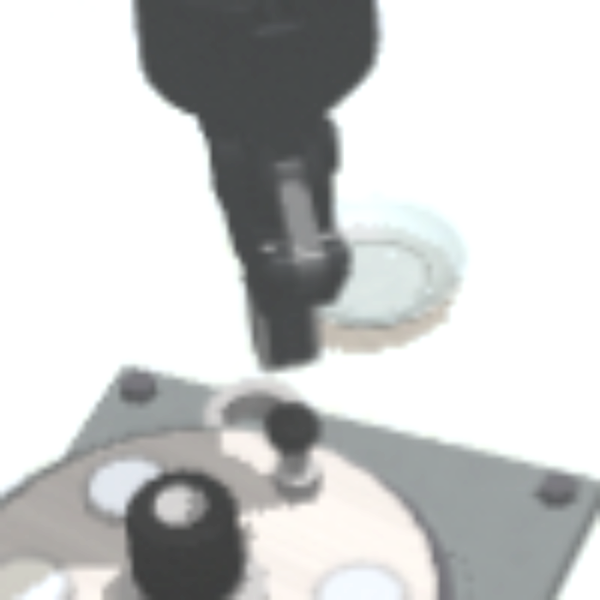

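The shut tip is at crop (290,360), directly above the pin head at (294,408), with a gap of about 21 mm. I'll descend with force checks.

```bash
cat > fz.py <<'E'
from h import *; import sys
o=telemetry.get_obs(); print('t',round(o['clock'],2),'z',o['eef_pos'][2].round(4),'F',o['ft_force'].round(1),'tau',o['tau'][1:3].round(2)); sys.exit(o['ft_force'][2]>float(sys.argv[1]))
E
set -e
python3 -m inch '[[[0,0,0],[0,0,0.025],1],[[0,0,0],[0,0,0.025],1],[[0,0,0],[0,0,0],1]]' >/dev/null; python3 fz.py 2
python3 -m inch '[[[0,0,0],[0,0,0.007],1],[[0,0,0],[0,0,0],1]]' >/dev/null; python3 fz.py 2
python3 -m inch '[[[0,0,0],[0,0,0.007],1],[[0,0,0],[0,0,0],1]]' >/dev/null; python3 fz.py 2
python3 -m inch '[[[0,0,0],[0,0,0.007],1],[[0,0,0],[0,0,0],1]]' >/dev/null; python3 fz.py 2
python3 -m inch '[[[0,0,0],[0,0,0.007],1],[[0,0,0],[0,0,0],1]]' >/dev/null; python3 fz.py 2
python3 -m inch '[[[0,0,0],[0,0,0.007],1],[[0,0,0],[0,0,0],1]]' >/dev/null; python3 fz.py 2
```

```text
t 19.6 z 0.0707 F [-0.5 -0.7 -0.4] tau [-43.33  23.84]False
```

```bash
sed -i 's/sys.exit(o/sys.exit(int(o/; s/argv\[1\]))$/argv[1])))/' fz.py; set -e
python3 -m inch '[[[0,0,0],[0,0,0.007],1],[[0,0,0],[0,0,0],1]]' >/dev/null; python3 fz.py 2
python3 -m inch '[[[0,0,0],[0,0,0.007],1],[[0,0,0],[0,0,0],1]]' >/dev/null; python3 fz.py 2
python3 -m inch '[[[0,0,0],[0,0,0.007],1],[[0,0,0],[0,0,0],1]]' >/dev/null; python3 fz.py 2
python3 -m inch '[[[0,0,0],[0,0,0.007],1],[[0,0,0],[0,0,0],1]]' >/dev/null; python3 fz.py 2
python3 -m inch '[[[0,0,0],[0,0,0.007],1],[[0,0,0],[0,0,0],1]]' >/dev/null; python3 fz.py 2
```

```text
t 19.77 z 0.0696 F [ 0.5  0.3 -0.4] tau [-42.44  22.89]
t 19.93 z 0.0677 F [-0.2  0.  -0.2] tau [-42.58  22.95]
t 20.1 z 0.0656 F [-0.5  0.9 -0.1] tau [-42.67  22.93]
t 20.27 z 0.0634 F [-0.5 -0.1  0.1] tau [-42.72  22.87]
t 20.43 z 0.0612 F [-0.1  0.3  0.9] tau [-42.75  22.8 ]
```

```bash
set -e
python3 -m inch '[[[0,0,0],[0,0,0.005],1],[[0,0,0],[0,0,0],1]]' >/dev/null; python3 fz.py 6
python3 -m inch '[[[0,0,0],[0,0,0.005],1],[[0,0,0],[0,0,0],1]]' >/dev/null; python3 fz.py 6
python3 -m inch '[[[0,0,0],[0,0,0.005],1],[[0,0,0],[0,0,0],1]]' >/dev/null; python3 fz.py 6
python3 -m inch '[[[0,0,0],[0,0,0.005],1],[[0,0,0],[0,0,0],1]]' >/dev/null; python3 fz.py 6
python3 -m inch '[[[0,0,0],[0,0,0.005],1],[[0,0,0],[0,0,0],1]]' >/dev/null; python3 fz.py 6
python3 -m inch '[[[0,0,0],[0,0,0.005],1],[[0,0,0],[0,0,0],1]]' >/dev/null; python3 fz.py 6
```

```text
t 20.6 z 0.0598 F [ 1.4 -0.5 -0. ] tau [-42.68  22.68]
t 20.77 z 0.0583 F [0.6 0.4 0.3] tau [-42.71  22.64]
t 20.93 z 0.0569 F [-0.6 -0.6 -0.4] tau [-42.74  22.6 ]
t 21.1 z 0.0556 F [-0.4  0.1 -0.4] tau [-42.33  22.37]
t 21.27 z 0.0541 F [-0.5  0.3  2.5] tau [-41.87  22.21]
t 21.43 z 0.0525 F [0.5 0.3 1.7] tau [-41.79  22.1 ]
```

Contact came at about z 0.055 with friction-level force, so the pin is sliding. I'll continue.

```bash
set -e
python3 -m inch '[[[0,0,0],[0,0,0.004],1],[[0,0,0],[0,0,0],1]]' >/dev/null; python3 fz.py 8
python3 -m inch '[[[0,0,0],[0,0,0.004],1],[[0,0,0],[0,0,0],1]]' >/dev/null; python3 fz.py 8
python3 -m inch '[[[0,0,0],[0,0,0.004],1],[[0,0,0],[0,0,0],1]]' >/dev/null; python3 fz.py 8
python3 -m inch '[[[0,0,0],[0,0,0.004],1],[[0,0,0],[0,0,0],1]]' >/dev/null; python3 fz.py 8
python3 -m inch '[[[0,0,0],[0,0,0.004],1],[[0,0,0],[0,0,0],1]]' >/dev/null; python3 fz.py 8
python3 -m inch '[[[0,0,0],[0,0,0.004],1],[[0,0,0],[0,0,0],1]]' >/dev/null; python3 fz.py 8
python3 -m inch '[[[0,0,0],[0,0,0.004],1],[[0,0,0],[0,0,0],1]]' >/dev/null; python3 fz.py 8
python3 -m inch '[[[0,0,0],[0,0,0.004],1],[[0,0,0],[0,0,0],1]]' >/dev/null; python3 fz.py 8
```

```text
t 21.6 z 0.0513 F [-1.   0.   1.1] tau [-41.84  22.06]
t 21.77 z 0.05 F [-0.4  0.4  1.5] tau [-41.92  22.02]
t 21.93 z 0.0488 F [-0.5  0.3  1.6] tau [-42.    21.99]
t 22.1 z 0.0476 F [-1.1 -0.2  1.2] tau [-42.05  21.94]
t 22.27 z 0.0467 F [-1.1 -0.1  4.1] tau [-41.35  21.71]
t 22.43 z 0.0466 F [-2.5 -0.1  9.9] tau [-38.11  20.88]
```

Firm stop about 9–10 mm after contact at 10 N. Retract straight up and verify with the cameras.

```bash
python3 -m inch '[[[0,0,0],[0,0,0],1],[[0,0,0],[0,0,-0.02],1],[[0,0,0],[0,0,-0.05],1],[[0,0,0],[0,0,-0.09],1],[[0,0,0],[0,0,-0.12],1],[[0,0,0],[0,0,-0.1],1],[[0,0,0],[-0.12,0.1,0],1],[[0,0,0],[-0.12,0.1,0],1],[[0,0,0],[-0.06,0.05,0],1],[[0,0,0],[0,0,0],1]]' >/dev/null; python3 fz.py 9
python3 - <<'E'
from h import *
s,t=cam("scene"),cam("top")
def blob(c,P,r,th):
    x,y=proj(c,P)[0].astype(int)
    g=cv2.cvtColor(c["img"],cv2.COLOR_RGB2GRAY)[y-r:y+r,x-r:x+r]
    n,l,st,ce=cv2.connectedComponentsWithStats((g<th).astype(np.uint8)); i=1+np.argmax(st[1:,4]); return ce[i]+[x-r,y-r],st[i][4]
P0=[.5343,-.049,.078]
a,b=blob(s,P0,8,70),blob(t,P0,8,70); print(a,b)
P,e=tri(s,a[0],t,b[0]); print(P.round(4),e.round(4)); d=P[:2]-[.5303,-.1108]; print(np.hypot(*d),np.degrees(np.arctan2(d[1],d[0])))
A=cv2.resize(s["img"][190:300,110:280],(510,330)); B=cv2.resize(t["img"][200:320,210:420],(525,300))
im=np.zeros((330,1035,3),np.uint8); im[:,:510]=A; im[:300,510:]=B
cv2.imwrite("pics/s7.png",np.clip(cv2.resize(im,(800,255))[:,:,::-1]*1.4,0,255).astype(np.uint8))
E
```

```text
t 23.27 z 0.1594 F [-0.5  0.   0.2] tau [-42.67  25.18]
(array([218.61111111, 224.38888889]), np.int32(54)) (array([317.63333333, 254.95      ]), np.int32(60))
[ 0.5347 -0.0489  0.0784] 0.0008
0.06200413188053533 85.96044156677937
```

View pics/s7.png

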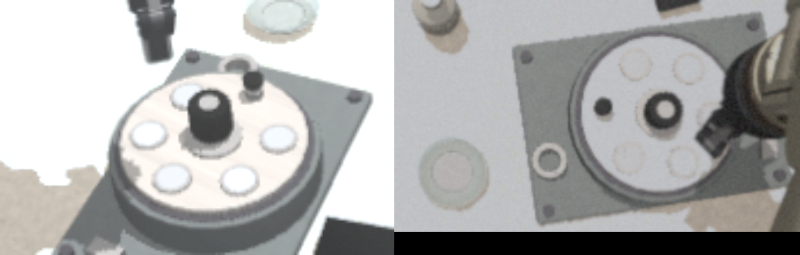

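The pin head, at left crop (253,80) and right crop (603,106), measures 0.0784 m high against 0.0881 m before. That is about 10 mm of travel. The hand is clear and the bystanders in view have not moved.

```bash
python3 -c "
from workcell import workorder; print(workorder.job_done())"
```

```text
the job is handed in; nothing more can be done
None
```

I turned the table about 2.1 rad clockwise into its notch, pushed the lock pin home (about 10 mm of travel, to a firm stop at 10 N), moved the hand clear without touching the bystanders, and handed the job in at about 23 s.

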